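Turn a circuit board over against a bench stop

ROBOT

A 6-joint arm with a two-finger parallel gripper is mounted at the origin on a cart in front of the work surface, level with it; the furniture and walls round the work are solid. World frame = base frame: x ahead of the robot, y to its left, z up, the work surface at z = 0. Lengths are in m, angles in rad, forces in N, time in s.
With the tool pointing down it reaches from about 0.35 to 0.775 m from the base axis. Payload 5.5 kg.
Tool frame: the origin (TCP) lies on the centre line of the jaws, within the pads' length; the fingertips stand 11 mm ahead of it and the grasp point (between the pads) lies 8 mm behind it; z points along the fingers, y is the line along which they close (so a half turn about z gives the same grasp; the last joint's range is limited). The gripper opens to 85 mm and grips with 20 to 120 N. Pads are 22 mm wide; open, the fingers measure 114 mm over their backs; the gripper's body (76 mm by 85 mm) begins 54 mm behind the grasp point. The pads swing forward as they close: fully open they stand 13 mm farther back than shut.
Start: joints at [-1.338, 0.313, 0.046, 1.304, 0, 1.431], TCP at [0.209, -0.536, 0.242] pointing down, gripper open.
Joint ranges: [-2.76, 2.76], [-0.86, 1.69], [-1.03, 1.26], [-2.2, 2.34], [-1.47, 1.5], [-3.14, 3.14]. Speed limits (rad/s): [2.57, 2.57, 3.14, 3.14, 3.14, 3.14].

INTERFACE

Orientations are given as a unit quaternion [w, x, y, z].
In Python, from workcell import get_state, eyes, env gives the robot as it stands.
- The arm moves only by the shell command python3 -m inch 'ROWS' [OPENING] [FORCE]. ROWS is JSON, one flat list of numbers, 4 for each row, row after row: the shift along the tool's x, y, z in cm, then the turn about the tool's z in rad. A call has exactly 5 rows; each row shifts and turns the commanded pose from where the row before left it, along the tool's axes as they then stand; what a row does not reach is not made up. A row lasts 1/12 s, in which the tool goes at most 41.7 mm and 7.16 degrees, less where a joint would pass 70% of its speed; a pose out of reach is approached as far as the arm can. A call is refused whole if a number of a shift passes 4.17 or a number of a turn 0.125, either way. A call with a gripper value outside its range is refused whole. OPENING is the opening, from -1 (shut) to 1 (fully open), set as the call begins (- or left out, the last holds). The fingers move at their own pace and stop on an object; FORCE is the grip in N (left out, the last holds). Time passes only in rows, so rows that do not move let the fingers close, or fill a call up. It gives the time, the measured TCP pose, the force, the opening and the grip force at its end, in the units of the state.
- get_state(): the state, without advancing time (a new reading comes with each control period).
- eyes.read_camera(name): name is "scene" or "side" or "wrist"; returns the picture (400x640x3 uint8, red, green, blue); there is no depth.
- eyes.camera_info(name): a dict with "fovy" (degrees; the focal length in pixels is half the picture's height over the tangent of half this angle, whatever the lens; pixels are square), "cx", "cy" (the principal point, pixels), "xyz" and "orientation" of the camera in the world. Camera axes: x right, y down, z forward; pixel columns grow to the right and rows downward; lengths in m; the calibration is good to about 2 mm. The wrist camera is an equidistant fisheye: a pixel r from the principal point sees the ray r / f radians off the axis. A picture is of the moment at which its call begins: read the wrist's pose just before it. camera_info takes no time and is no camera call; for the wrist camera it gives the pose at the moment of the call.
- env.hand_in(): hands the job in; it is judged then, once.
The state is a dict: "clock": time; "joint_pos": joint angles; "qvel": joint speeds; "tau": joint torques, N m; "tcp_pos": TCP position; "orientation": TCP orientation; "wrist_force": force on the tool from outside, world axes, zero at the start; "ft_torque": the same for the moment, N m; "finger_gap": finger opening in m; "grip_force": force on a finger pad.
Only numpy, scipy, OpenCV 4.12 (cv2) and the standard library are available. Lean on these libraries where they do the work, as an engineer would, in place of code of your own. Each camera call takes 0.05 s, during which the arm holds its last target. There are 200 camera calls.

TASK

The flat circuit board lies with its dark back up. Without picking it up or carrying it, push it along the bench against the white stop until it tips up on edge and leans there, then push its top edge back toward you so that it flips over and lies flat on the bench in front of the stop, green component side up. Leave the tape roll, the clamp block and the glue bottle where they are.

Things in the scene. Friction and masses are not known exactly. Their poses are not given: they have to be found in the camera images.
- board: Flat rigid circuit board 90 (own x) x 60 (own y) x 5 (own z) mm, 45 g: dark back on its +z face, green component side on its -z face. Origin: centre of the green face. Starts dark side up, centre 62 to 95 mm in front of the stop's origin and within 20 mm of its middle, one 60 mm edge toward the stop within 0.2 rad. Job done, its +z points down.
- stop: White slippery plastic wall with a concave cove at its foot, fixed, 150 mm wide (own y), 55 mm high. Origin on the bench at the front line of the cove, mid-width; own x points away from the robot, into the wall; z up. Behind the wall only an aluminium foot with screw heads up to 10 mm high, out to x = +62 mm, and a thin end brace at each side up to 43 mm high.
- stop_cove (a point): Front line of the cove (same as the stop's origin). The cove curves up with 24 mm radius to a flat face leaning away 18 degrees from upright; friction there 0.12. Pushed squarely into it, low (within 5 mm of the bench) at its near edge, the board climbs with its far edge and tips up more and more as its near edge goes on to this line.
- stop_top (a point): Middle of the front upper edge of the wall, at x = 35, z = 55 mm of the stop; the wall is 9 mm thick. With its near edge at the cove line the board leans on this edge about 57 degrees from flat, its top edge at about x = 46, z = 77 mm of the stop, and stays so when the finger leaves. Its top 20 mm can then be pushed from behind, above the wall.
- corner0 (a point): Corner of the board at its own (-45, -30, 2.5) mm.
- corner1 (a point): Corner of the board at its own (-45, +30, 2.5) mm.
- corner2 (a point): Corner of the board at its own (+45, -30, 2.5) mm.
- corner3 (a point): Corner of the board at its own (+45, +30, 2.5) mm.
- tape: White paper tape roll lying flat, 54 mm across, 12 mm high, origin under its centre; bystander to the left of the work.
- clamp_block: Small aluminium clamp block with black thumb screw, 22 x 52 x 22 mm, origin under its centre; bystander to the right of the work.
- glue: White glue bottle with yellow cap, 28 mm across, 62 mm high, origin under its centre; bystander to the right of the stop.
Mind the look-alikes: they are no part of the job. What is shaped like the board but red is not meant.

How it is judged:
On the way:
1. the board is tipped up on edge (over 40 degrees from flat) against the stop (angle between board's own z axis and vertical between 0.7 and 1.75 rad and contact force between board and stop above 0.02 N), for 0.2 s.
At the end, for the whole second after the job is handed in: The board lies at rest flat on the bench (within 0.1 rad), green component side up, its centre in front of the stop's cove line by at most 200 mm and within 90 mm of the stop's middle (angle between board's own z axis and vertical above 3.04 rad and height (world z) of board between 0.002 and 0.009 m and x of board in the frame of stop between -0.2 and 0 m and y of board in the frame of stop between -0.09 and 0.09 m and linear speed of board below 0.01 m/s); the robot touches nothing.
It fails at once if the board is lifted or carried: all four corners more than 30 mm above the bench (height (world z) of each of corner0, corner1, corner2, corner3 above 0.03 m).
It fails at once if the tape roll, the clamp block or the glue bottle is moved more than 15 mm (distance of any of tape, clamp_block, glue from where it was at the start of the episode above 0.015 m).
It also fails if it takes over 45 s, if anything falls off the work surface, if the arm or the gripper's body presses on something with over 40 N, if the wrist force passes 120 N, or if a joint passes its speed limit or range.

## Working session

There is one attempt and no reset: what is moved stays moved. The work goes in short steps, Python scripts to look and compute and a shell command to move; the robot and the scene stay as the last step left them, time stands still between calls to the robot, and variables do not carry over. Pictures are saved under pics/ and viewed, at most 10 in all, crops included, and the job is handed in when it is done.

```bash
ls; mkdir -p pics
cat > h.py <<'E'
import numpy as np,cv2
from scipy.spatial.transform import Rotation as R
from workcell import get_state,eyes,env
def snap(n,f):
    im=eyes.read_camera(n); cv2.imwrite(f,im[:,:,::-1]); return im
def q2R(q): return R.from_quat([q[1],q[2],q[3],q[0]]).as_matrix()
def pix(n,u,v,z,info=None):
    i=info or eyes.camera_info(n); f=200/np.tan(np.radians(i['fovy'])/2)
    d=np.array([(u-i['cx'])/f,(v-i['cy'])/f,1.])
    if n=='wrist':
        r=np.hypot(d[0],d[1]); d=np.array([d[0]/r*np.sin(r),d[1]/r*np.sin(r),np.cos(r)])
    d=q2R(i['orientation'])@d; o=np.array(i['xyz']); return o+d*(z-o[2])/d[2]
E
python3 - <<'E'
from h import *
snap('scene','pics/a.png');snap('side','pics/b.png')
for n in('scene','side','wrist'):print(eyes.camera_info(n))
s=get_state();print(s['clock'],s['tcp_pos'],s['orientation'],s['finger_gap'])
E
```

```text
pics
{'fovy': 43.6337786555499, 'cx': 314.0176995144627, 'cy': 193.97567533487444, 'xyz': array([-0.01613347,  0.59861771,  0.83253398]), 'orientation': array([ 0.14796124, -0.33086884,  0.85882246, -0.36201831])}
{'fovy': 54.128904363421285, 'cx': 320.7050853618006, 'cy': 199.19680237427676, 'xyz': array([0.31937791, 0.72647054, 0.46446955]), 'orientation': array([ 0.06971111, -0.13214361,  0.84334589, -0.5161842 ])}
{'fovy': 65.70646984690485, 'cx': 311.6819734580188, 'cy': 203.66206402231245, 'xyz': array([ 0.27746431, -0.50911486,  0.37253335]), 'orientation': array([ 0.11786335,  0.81738068, -0.55798282, -0.08156127])}
0.1 [ 0.20929111 -0.53505406  0.24148045] [-8.48648564e-04  9.82681096e-01  1.85302834e-01 -5.33120142e-05] 0.0850648567050007
```

View pics/a.png

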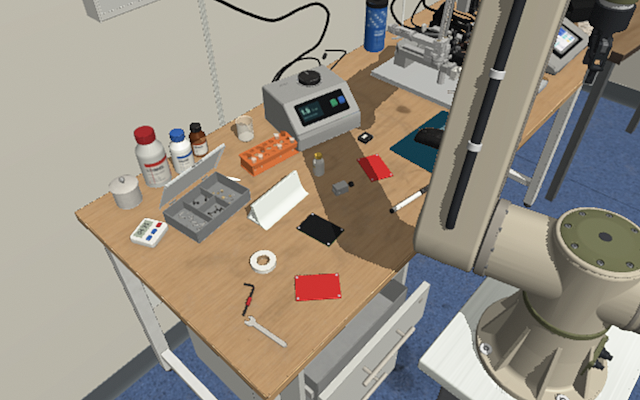

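View pics/b.png

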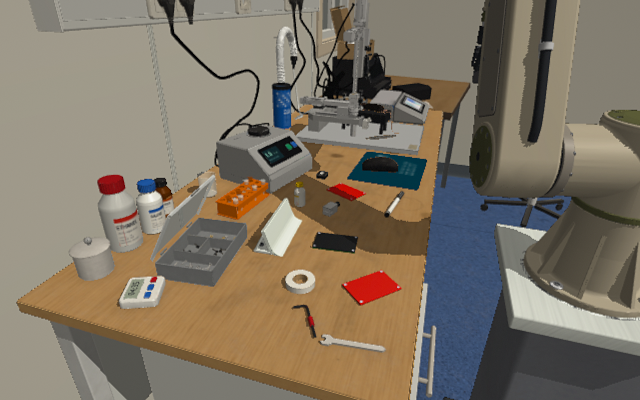

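Candidates in the scene image: the dark board at (320,229), a red one at (318,287) and a red one at (376,167). The dark one fits because it shows a dark back and sits in front of the white stop at (280,200). I'll confirm it in enlarged crops.

Run:
```python
import cv2
a=cv2.imread('pics/a.png')[160:280,235:395];cv2.imwrite('pics/a2.png',cv2.resize(a,(800,600),interpolation=cv2.INTER_CUBIC))
a=cv2.imread('pics/b.png')[170:290,230:390];cv2.imwrite('pics/b2.png',cv2.resize(a,(800,600),interpolation=cv2.INTER_CUBIC))
```

```text
(no output)
```

View pics/a2.png

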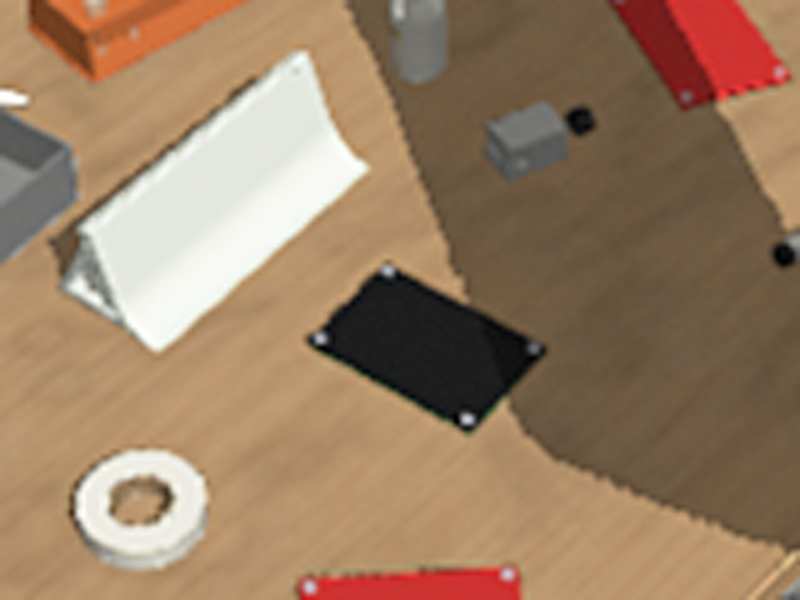

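View pics/b2.png

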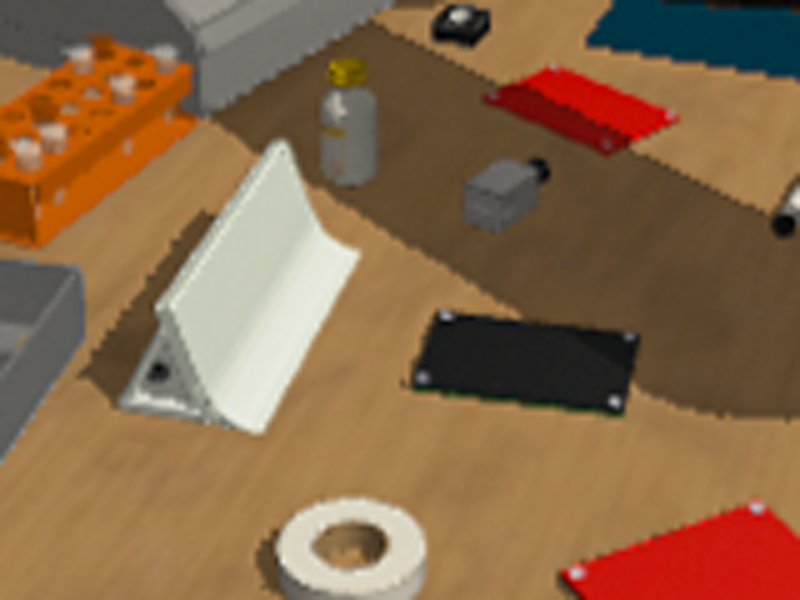

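The crops confirm the dark board. In a2 its corners are at about (308,338), (388,264), (546,348) and (470,430). The stop's cove line runs from (158,352) to (368,168).

Run:
```python
from h import *
A=lambda p,z:pix('scene',235+(p[0]+.5)/5-.5,160+(p[1]+.5)/5-.5,z)
B=lambda p,z:pix('side',230+(p[0]+.5)/5-.5,170+(p[1]+.5)/5-.5,z)
np.set_printoptions(precision=4,suppress=True)
ba=np.array([A(p,.005) for p in[(308,338),(388,264),(546,348),(470,430)]])
bb=np.array([B(p,.005) for p in[(413,383),(438,312),(638,334),(622,410)]])
ca=np.array([A(p,0) for p in[(158,352),(368,168)]]);cb=np.array([B(p,0) for p in[(262,432),(360,254)]])
ta=np.array([A(p,.055) for p in[(82,232),(304,54)]]);tb=np.array([B(p,.055) for p in[(160,308),(282,140)]])
for n,v in dict(ba=ba,bb=bb,ca=ca,cb=cb,ta=ta,tb=tb).items():print(n,v[:,:2].tolist().__repr__() if 0 else v[:,:2].round(4).tolist())
def fit(b,c):
    d=c[1]-c[0];print('len',np.linalg.norm(d[:2]));yaw=np.arctan2(d[0],-d[1])# own y dir = -d
    e=(b[0]+b[1]-b[2]-b[3])[:2];by=np.arctan2(e[1],e[0])
    print('stopyaw',yaw,'orig',c.mean(0)[:2],'board c',b.mean(0)[:2],'byaw',by,np.linalg.norm(e)/2,'w',np.linalg.norm(b[0]-b[1]))
    ex=np.array([np.cos(yaw),np.sin(yaw)]);r=(b.mean(0)-c.mean(0))[:2];print('board in stop',r@ex,r@[-ex[1],ex[0]])
fit(ba,ca);fit(bb,cb);fit((ba+bb)/2,(ca+cb)/2)
for nm,p in dict(tape=A((142,505),.01),clamp=A((527,140),.015),glue=B((348,180),0)).items():print(nm,p[:2])
i=eyes.camera_info('wrist');s=get_state();print(q2R(s['orientation']).round(3).tolist())
```

```text
ba [[0.53, 0.0793], [0.5344, 0.0218], [0.4469, 0.0131], [0.4408, 0.0712]]
bb [[0.5282, 0.0803], [0.5352, 0.0241], [0.4475, 0.0131], [0.4413, 0.0715]]
ca [[0.5776, 0.127], [0.5883, -0.0225]]
cb [[0.5772, 0.1261], [0.5876, -0.0204]]
ta [[0.6146, 0.1316], [0.6239, -0.0182]]
tb [[0.6159, 0.133], [0.6245, -0.0178]]
len 0.1498061780694889
stopyaw 0.0716422043756234 orig [0.583  0.0522] board c [0.488  0.0464] byaw 0.09387543638181373 0.08876306113946238 w 0.05769153735772857
board in stop -0.09511447770194256 0.0009209947073364012
len 0.1469156930831494
stopyaw 0.07059357952793019 orig [0.5824 0.0529] board c [0.4881 0.0472] byaw 0.1133558336356969 0.0878904213785922 w 0.05667854525981156
board in stop -0.09450887357064439 0.0010457218143427305
len 0.1483609151857832
stopyaw 0.07112299948672873 orig [0.5827 0.0526] board c [0.488  0.0468] byaw 0.10356751847419493 0.08832255155053353 w 0.057169348586089984
board in stop -0.09481162488331613 0.0009836836164983124
tape [0.5132 0.1963]
clamp [ 0.5338 -0.0758]
glue [ 0.6179 -0.0876]
[[0.931, 0.364, -0.0], [0.364, -0.931, 0.002], [0.0, -0.002, -1.0]]
```

```bash
R='[2,-2.3,0,0, 2,-2.3,0,0, 2,-2.3,0,0, 2,-2.3,0,0, 2,-2.3,0,0]'
python3 -m inch '[2,-2.3,0,0, 2,-2.3,0,0, 2,-2.3,0,0, 2,-2.3,0,0, 2,-2.3,0,0]' -0.5 30
python3 -m inch '[2,-2.3,0,0, 2,-2.3,0,0, 2,-2.3,0,0, 2,-2.3,0,0, 2,-2.3,0,0]'
python3 -m inch '[2,-2.3,0,0, 2,-2.3,0,0, 2,-2.3,0,0, 2,-2.3,0,0, 2,-2.3,0,0]'
python3 -m inch '[2,-2.3,0,0, 2,-2.3,0,0, 2,-2.3,0,0, 2,-2.3,0,0, 2,-2.3,0,0]'
python3 -m inch '[0,0,0,0.1, 0,0,0,0.1, 0,0,0,0.1, 0,0,0,0, 0,0,0,0]'
cat > st.py <<'E'
from h import *
s=get_state();p=np.array(s['tcp_pos']);Rm=q2R(s['orientation']);y=.071;c,sn=np.cos(y),np.sin(y);d=p-[.5827,.0526,0]
print('t',round(s['clock'],2),'stop-frame mm',(np.array([c*d[0]+sn*d[1],-sn*d[0]+c*d[1],p[2]])*1e3).round(1),'yaw',round(np.arctan2(Rm[1,0],Rm[0,0]),4),'tilt',Rm[:,2].round(3),'F',np.array(s['wrist_force']).round(2),'gap',s['finger_gap'])
E
python3 st.py
```

```text
clock: 0.52
tcp_pos: [0.2607, -0.3904, 0.2418]
orientation: [-0.0, 0.983, 0.185, -0.0]
wrist_force: [0.1, -0.7, -0.1]
finger_gap: 0.0256
grip_force: 0.0
clock: 0.93
tcp_pos: [0.3119, -0.2469, 0.242]
orientation: [-0.0, 0.983, 0.185, -0.0]
wrist_force: [0.6, -0.7, -0.7]
finger_gap: 0.0213
grip_force: 0.0
clock: 1.35
tcp_pos: [0.3631, -0.1034, 0.2421]
orientation: [-0.0, 0.983, 0.185, -0.0]
wrist_force: [-0.6, -1.1, 0.4]
finger_gap: 0.0216
grip_force: 0.0
clock: 1.77
tcp_pos: [0.4144, 0.0401, 0.2421]
orientation: [0.0, 0.983, 0.185, -0.0]
wrist_force: [0.3, -0.1, 0.5]
finger_gap: 0.0213
grip_force: 0.0
clock: 2.18
tcp_pos: [0.4142, 0.0387, 0.242]
orientation: [-0.0, 0.999, 0.038, -0.0]
wrist_force: [0.5, 0.0, -0.1]
finger_gap: 0.0212
grip_force: 0.0
t 2.18 stop-frame mm [-169.1   -1.9  242. ] yaw 0.0758 tilt [-0.001  0.    -1.   ] F [ 0.45  0.02 -0.08] gap 0.021244107721987104
```

```bash
python3 -m inch '[0,-0.15,4,0, 0,0,4,0, 0,0,4,0, 0,0,4,0, 0,0,3,0]' >/dev/null
python3 -m inch '[0,0,1.5,0, 0,0,1,0, 0,0,0.5,0, 0,0,0,0, 0,0,0,0]'|grep -E 'pos|force'
python3 -m inch '[0,0,0.2,0, 0,0,0.2,0, 0,0,0.1,0, 0,0,0,0, 0,0,0,0]'|grep -E 'pos|force'
python3 -m inch '[0,0,0.1,0, 0,0,0.1,0, 0,0,0,0, 0,0,0,0, 0,0,0,0]'|grep -E 'pos|force'; python3 st.py
```

```text
tcp_pos: [0.4146, 0.0398, 0.0226]
wrist_force: [0.4, 0.3, 0.7]
grip_force: 0.0
tcp_pos: [0.4144, 0.04, 0.0175]
wrist_force: [0.0, -0.2, -0.9]
grip_force: 0.0
tcp_pos: [0.4143, 0.04, 0.0153]
wrist_force: [-0.8, 0.7, 0.0]
grip_force: 0.0
t 3.85 stop-frame mm [-168.9   -0.6   15.3] yaw 0.0729 tilt [-0. -0. -1.] F [-0.76  0.74  0.01] gap 0.021552186975014587
```

```bash
for k in 1; do
python3 -m inch '[0,0,0.1,0, 0,0,0,0, 0,0,0.1,0, 0,0,0,0, 0,0,0,0]'|grep -E 'pos|wrist'
python3 -m inch '[0,0,0.1,0, 0,0,0,0, 0,0,0,0, 0,0,0,0, 0,0,0,0]'|grep -E 'pos|wrist'
python3 -m inch '[0,0,0.1,0, 0,0,0,0, 0,0,0,0, 0,0,0,0, 0,0,0,0]'|grep -E 'pos|wrist'
done
```

```text
tcp_pos: [0.4142, 0.04, 0.0132]
wrist_force: [0.4, 0.1, 0.0]
tcp_pos: [0.4143, 0.04, 0.0123]
wrist_force: [-0.5, 0.3, 0.5]
tcp_pos: [0.4143, 0.04, 0.0113]
wrist_force: [-0.4, -0.4, -0.7]
```

```bash
python3 -m inch '[0,0,0.1,0, 0,0,0,0, 0,0,0,0, 0,0,0,0, 0,0,0,0]'|grep -E 'pos|wrist'
python3 -m inch '[0,0,0.1,0, 0,0,0,0, 0,0,0,0, 0,0,0,0, 0,0,0,0]'|grep -E 'pos|wrist'
python3 - <<'E'
from h import *
a=snap('side','pics/c.png')[170:290,270:430];cv2.imwrite('pics/c2.png',cv2.resize(a[:,:,::-1],(800,600),interpolation=cv2.INTER_CUBIC))
E
```

```text
tcp_pos: [0.4144, 0.04, 0.0111]
wrist_force: [-3.1, 0.6, 10.9]
tcp_pos: [0.4145, 0.04, 0.011]
wrist_force: [-7.1, 0.5, 24.1]
```

View pics/c2.png

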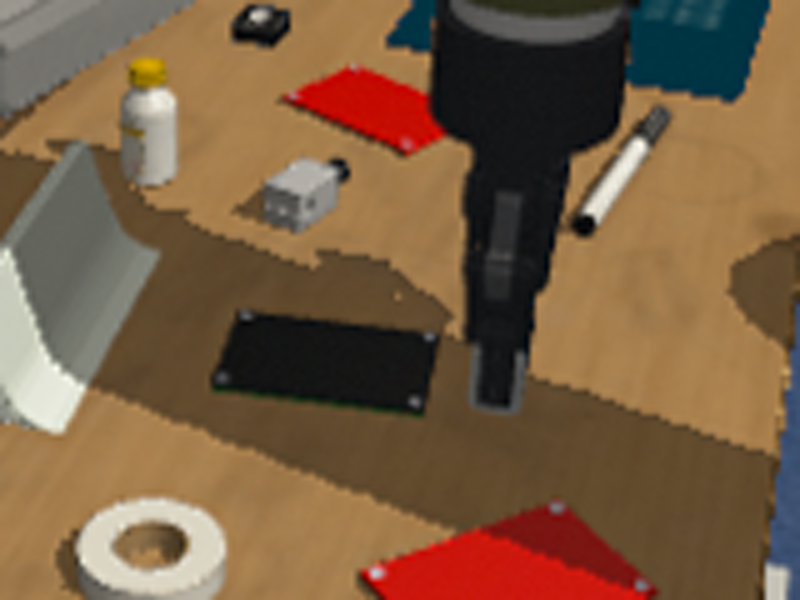

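The picture shows the fingers at (500,400), squarely behind the board's near edge, with the tips touching the bench. I'll raise the tips 1.5 mm and push.

```bash
python3 -m inch '[0,0,-0.35,0, 0,0,0,0, 0.4,0,0,0, 0.4,0,0,0, 0.4,0,0,0]'|grep -E 'pos|wrist'
python3 -m inch '[0.6,0,0,0, 0.6,0,0,0, 0.6,0,0,0, 0.6,0,0,0, 0.6,0,0,0]'|grep -E 'pos|wrist'
python3 -m inch '[0.5,0,0,0, 0.5,0,0,0, 0.5,0,0,0, 0.5,0,0,0, 0.4,0,0,0]'|grep -E 'pos|wrist'
python3 st.py
python3 - <<'E'
from h import *
a=snap('side','pics/d.png')[170:290,230:390];cv2.imwrite('pics/d2.png',cv2.resize(a[:,:,::-1],(800,600),interpolation=cv2.INTER_CUBIC))
E
```

```text
tcp_pos: [0.4267, 0.0409, 0.0125]
wrist_force: [-0.4, -0.1, -0.1]
tcp_pos: [0.4569, 0.0431, 0.0127]
wrist_force: [0.1, -0.2, -0.0]
tcp_pos: [0.4808, 0.0448, 0.0128]
wrist_force: [-0.6, -0.6, -0.2]
t 7.23 stop-frame mm [-102.2   -0.5   12.8] yaw 0.0728 tilt [ 0. -0. -1.] F [-0.59 -0.58 -0.24] gap 0.02115190801633006
```

View pics/d2.png

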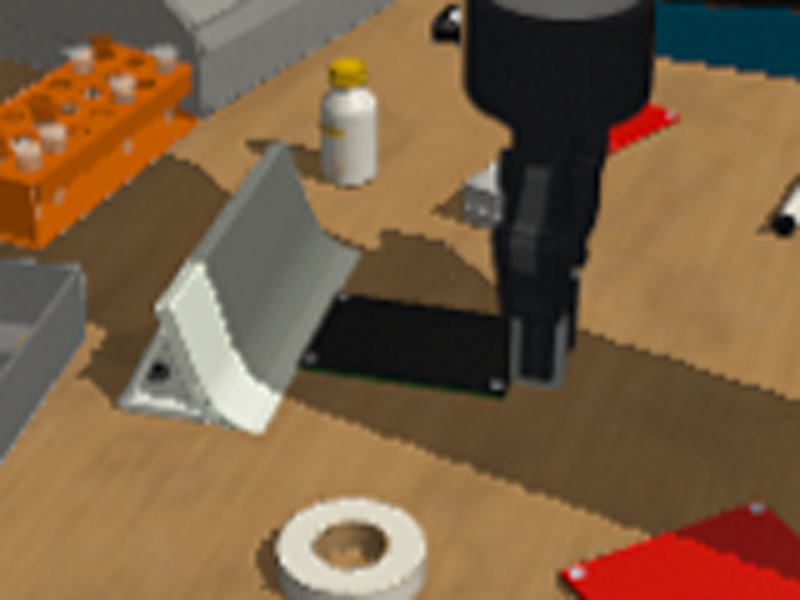

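The board's far edge now sits squarely at the cove, about (303,365) to (340,295). I'll keep pushing.

```bash
for i in 1; do
python3 -m inch '[0.4,0,0,0, 0.4,0,0,0, 0.4,0,0,0, 0.4,0,0,0, 0.4,0,0,0]'|grep -E 'pos|wrist'
python3 -m inch '[0.4,0,0,0, 0.4,0,0,0, 0.4,0,0,0, 0.4,0,0,0, 0.4,0,0,0]'|grep -E 'pos|wrist'
python3 -m inch '[0.4,0,0,0, 0.4,0,0,0, 0.4,0,0,0, 0.4,0,0,0, 0.4,0,0,0]'|grep -E 'pos|wrist'
python3 -m inch '[0.4,0,0,0, 0.4,0,0,0, 0.3,0,0,0, 0.2,0,0,0, 0.2,0,0,0]'|grep -E 'pos|wrist'
python3 -m inch '[0.2,0,0,0, 0.2,0,0,0, 0.1,0,0,0, 0.1,0,0,0, 0,0,0,0]'|grep -E 'pos|wrist'
done
python3 st.py
python3 - <<'E'
from h import *
a=snap('side','pics/e.png')[170:290,230:390];cv2.imwrite('pics/e2.png',cv2.resize(a[:,:,::-1],(800,600),interpolation=cv2.INTER_CUBIC))
E
```

```text
tcp_pos: [0.5004, 0.0463, 0.0128]
wrist_force: [-0.2, 0.0, -0.1]
tcp_pos: [0.5205, 0.0478, 0.0128]
wrist_force: [0.3, -0.2, -0.6]
tcp_pos: [0.5404, 0.0492, 0.0128]
wrist_force: [0.4, 1.0, -0.2]
tcp_pos: [0.5551, 0.0503, 0.0127]
wrist_force: [0.1, 0.4, -0.0]
tcp_pos: [0.5611, 0.0507, 0.0128]
wrist_force: [-1.0, -0.2, -0.3]
t 9.37 stop-frame mm [-21.7  -0.4  12.8] yaw 0.0728 tilt [ 0. -0. -1.] F [-1.01 -0.23 -0.26] gap 0.021329286978914133
```

View pics/e2.png

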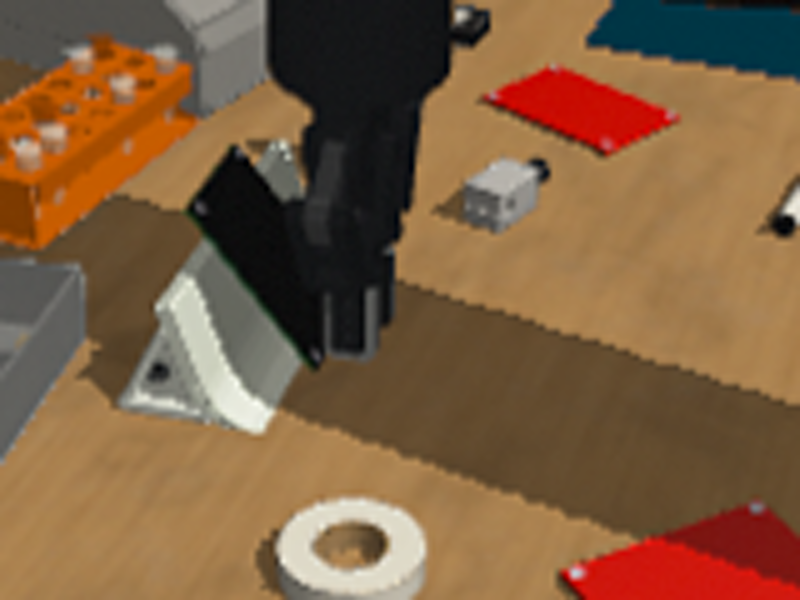

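The board leans at about 50°, with its lower edge at (318,368), just short of the cove. It needs about 11 mm more. Then I'll retreat and rise.

```bash
python3 -m inch '[0.2,0,0,0, 0.2,0,0,0, 0.2,0,0,0, 0.2,0,0,0, 0.1,0,0,0]'|grep -E 'pos|wrist'
python3 -m inch '[0.1,0,0,0, 0.1,0,0,0, 0,0,0,0, 0,0,0,0, 0,0,0,0]'|grep -E 'pos|wrist'; python3 st.py
python3 -m inch '[-0.2,0,0,0, -0.5,0,0,0, -1,0,0,0, -2,0,0,0, -2,0,0,0]'|grep -E 'pos|wrist'
python3 -m inch '[0,0,-2,0, 0,0,-4,0, 0,0,-4,0, 0,0,-3,0, 0,0,0,0]'|grep -E 'pos|wrist'
python3 st.py
python3 - <<'E'
from h import *
a=snap('side','pics/f.png')[170:290,230:390];cv2.imwrite('pics/f2.png',cv2.resize(a[:,:,::-1],(800,600),interpolation=cv2.INTER_CUBIC))
E
```

```text
tcp_pos: [0.5704, 0.0514, 0.0129]
wrist_force: [-0.2, 0.3, 1.0]
tcp_pos: [0.5719, 0.0515, 0.0127]
wrist_force: [-0.5, 0.7, 0.5]
t 10.25 stop-frame mm [-10.8  -0.3  12.7] yaw 0.0728 tilt [ 0. -0. -1.] F [-0.46  0.68  0.51] gap 0.02106707164429706
tcp_pos: [0.5144, 0.0473, 0.0127]
wrist_force: [-0.7, -0.4, -0.0]
tcp_pos: [0.5185, 0.0472, 0.1494]
wrist_force: [1.2, 0.3, -0.0]
t 11.08 stop-frame mm [-64.4  -0.9 149.4] yaw 0.0729 tilt [ 0.011 -0.001 -1.   ] F [ 1.21  0.29 -0.04] gap 0.02148800552787935
```

View pics/f2.png

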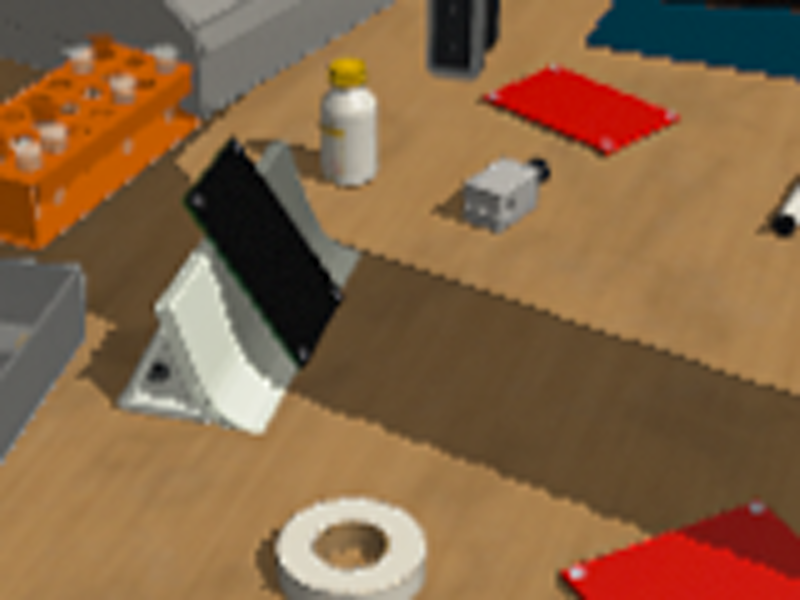

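The board leans on the wall, with its top edge from (187,205) to (233,137). I'll check that against the expected position and move over the wall.

```bash
python3 -m inch '[2.7,0,0,0, 2.8,0,0,0, 2.8,0,0,0, 2.8,0,0,0, 2.8,0,0,0]'|grep -E 'pos|wrist'
python3 -m inch '[0,0,0,0, 0,0,1.5,0, 0,0,1.5,0, 0,0,1,0, 0,0,0,0]'|grep -E 'pos|wrist'
python3 st.py
python3 - <<'E'
from h import *
y=.071;c,sn=np.cos(y),np.sin(y)
for p in[(187,205),(233,137)]:
    d=pix('side',230+p[0]/5,170+p[1]/5,.077)-[.5827,.0526,0];print(c*d[0]+sn*d[1],-sn*d[0]+c*d[1])
E
```

```text
tcp_pos: [0.6536, 0.0576, 0.1408]
wrist_force: [0.6, 0.0, -0.1]
tcp_pos: [0.6505, 0.0575, 0.0987]
wrist_force: [0.1, -0.3, -0.2]
t 11.97 stop-frame mm [68.   0.1 98.7] yaw 0.0728 tilt [-0.007  0.    -1.   ] F [ 0.11 -0.33 -0.24] gap 0.02129133103977882
0.041391367978297684 0.034980067909186466
0.043090505191492726 -0.027727961443688335
```

```bash
python3 -m inch '[0,0,1,0, 0,0,1,0, 0,0,0.4,0, 0,0,0,0, 0,0,0,0]'|grep -E 'pos|wrist'
python3 -m inch '[-0.4,0,0,0, -0.4,0,0,0, -0.4,0,0,0, -0.4,0,0,0, -0.4,0,0,0]'|grep -E 'pos|wrist'
python3 -m inch '[-0.3,0,0,0, -0.3,0,0,0, -0.3,0,0,0, -0.3,0,0,0, -0.3,0,0,0]'|grep -E 'pos|wrist'
python3 st.py
python3 - <<'E'
from h import *
a=snap('side','pics/g.png')[150:270,230:390];cv2.imwrite('pics/g2.png',cv2.resize(a[:,:,::-1],(800,600),interpolation=cv2.INTER_CUBIC))
E
```

```text
tcp_pos: [0.6535, 0.0575, 0.0787]
wrist_force: [-0.3, 0.3, 1.6]
tcp_pos: [0.6334, 0.056, 0.0791]
wrist_force: [0.2, -0.2, -0.0]
tcp_pos: [0.6185, 0.0549, 0.0788]
wrist_force: [0.7, -0.2, 0.0]
t 13.22 stop-frame mm [35.9 -0.2 78.8] yaw 0.0728 tilt [ 0. -0. -1.] F [ 0.68 -0.23  0.04] gap 0.0213005590695463
```

View pics/g2.png

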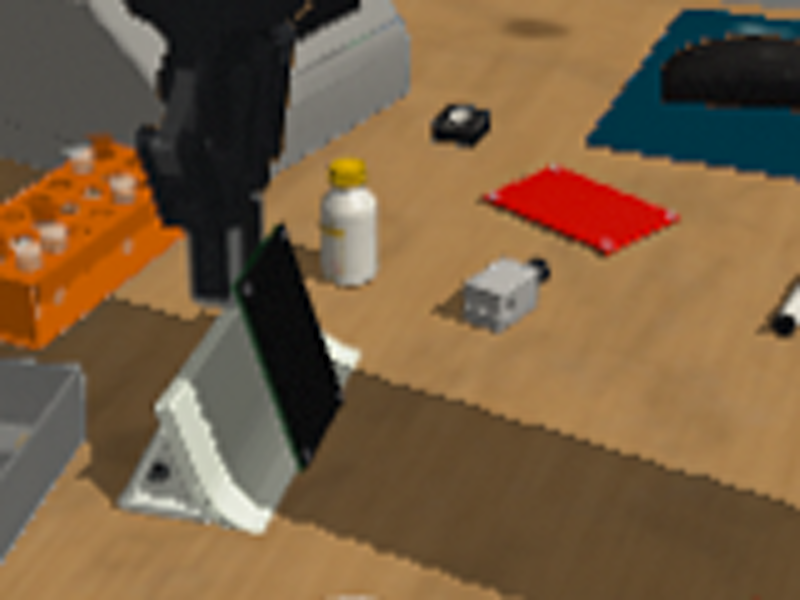

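The board pivots well on its lower edge, now at about 73°, with its top at (240,290) to (283,228) against the fingers. I'll continue the pull.

```bash
python3 -m inch '[-0.3,0,0,0, -0.3,0,0,0, -0.3,0,0,0, -0.3,0,0,0, -0.3,0,0,0]'|grep -E 'pos|wrist'
python3 -m inch '[-0.3,0,0,0, -0.3,0,0,0, -0.3,0,0,0, -0.3,0,0,0, -0.3,0,0,0]'|grep -E 'pos|wrist'
python3 -m inch '[-0.3,0,0,0, -0.3,0,0,0, -0.3,0,0,0, -0.3,0,0,0, -0.3,0,0,0]'|grep -E 'pos|wrist'
python3 -m inch '[0,0,-1,0, 0,0,-4,0, 0,0,-4,0, 0,0,-2,0, 0,0,0,0]'|grep -E 'pos|wrist'
python3 st.py
python3 - <<'E'
from h import *
a=snap('side','pics/i.png')[150:300,230:430];cv2.imwrite('pics/i2.png',cv2.resize(a[:,:,::-1],(800,600),interpolation=cv2.INTER_CUBIC))
E
```

```text
tcp_pos: [0.6034, 0.0538, 0.0787]
wrist_force: [0.5, -0.6, -0.4]
tcp_pos: [0.5885, 0.0527, 0.0788]
wrist_force: [0.0, 1.1, -1.0]
tcp_pos: [0.5736, 0.0516, 0.0788]
wrist_force: [-0.2, 0.3, 0.5]
tcp_pos: [0.5773, 0.0516, 0.1956]
wrist_force: [0.7, 0.1, -0.0]
t 14.93 stop-frame mm [ -5.5  -0.6 195.6] yaw 0.0729 tilt [ 0.011 -0.001 -1.   ] F [ 0.75  0.07 -0.01] gap 0.021542317938019414
```

View pics/i2.png

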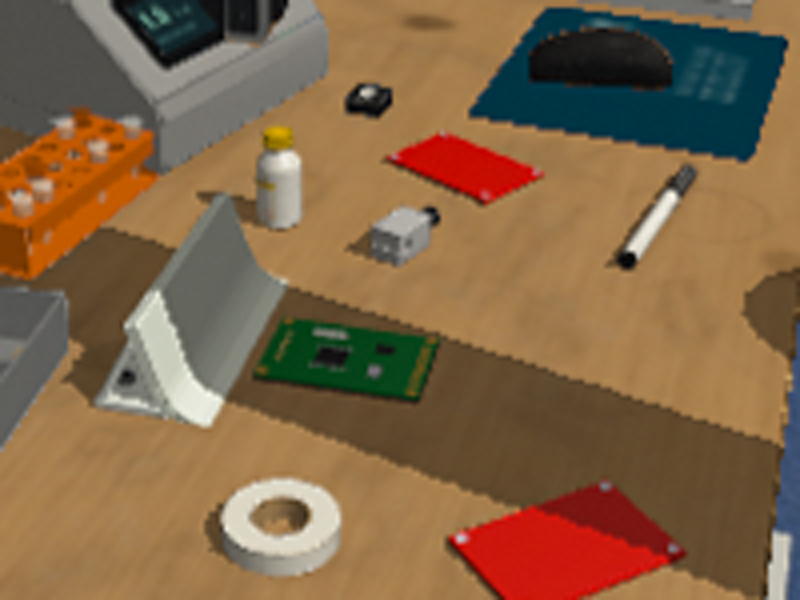

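The board lies flat in front of the stop, green side up, at about (345,360), and the robot is clear of everything. Handing in.

```bash
python3 -m inch '[0,0,0,0, 0,0,0,0, 0,0,0,0, 0,0,0,0, 0,0,0,0]'|head -1; python3 -c "
from workcell import env
print(env.hand_in())"
```

```text
clock: 15.4
the job is handed in; nothing more can be done
None
```

I tipped the board up against the stop, flipped it back and handed the job in at 15.4 s. The last picture shows it flat, green side up, in front of the stop, with the tape, clamp block and glue apparently unmoved; the hand-in call gave no verdict.

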